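Enter the code on the snack safe and hold its lid half open

TASK

Enter the code on the snack safe with its lid shut: press the blue key, then the yellow key, then the green key, each fully down and released before the next, and never press the red one. Then take the lid by its T-handle, raise it to 45 degrees and keep holding it there, still, so that someone can reach in; it falls shut if let go, so finish while holding it. Leave the mug, bowl, bottle, mill and spice jar alone.

Things in the scene. Friction and masses are not known exactly. Their poses are not given: they have to be found in the camera images.
- safe: snack safe, fixed: white open bin 200 (x) x 260 (y), rim 100 above the worktop, lower key ledge across its front (x = -171 to -99, its black panel 62 high). Origin on the worktop under the bin's centre; z up, x from the ledge to the hinged rear, y along the row of keys and the hinge. Inside stand a tin and a dark sleeve, lower than the rim
- lid (a joint): angle of the safe's lid in rad: 0 shut, grows as the front edge rises, stop at 1.25. Grey frame with a clear pane, 211 (x) x 262 (y) x 10, about 0.4 kg with its handle (0.28 to 0.56, it varies). Nothing latches it mechanically; let go at any angle, it falls shut
- lid_hinge (a point): middle of the lid's hinge line, at the far rim of the safe, 106 behind the safe's origin (along its x) and 100 above the worktop; the hinge line runs along the safe's y
- lid_handle (a point): steel T-handle at the lid's front: round bar 14 across, 40 long along the safe's y, flat ends, on a central stem 10 across. Point at the bar's middle, 36 above the lid's top; lid shut: 180 in front of the hinge line, 47 above it. Axes as the safe's when shut; turns with the lid. Pinched by its flat ends from above, it pivots between the fingers as the lid rises
- key_blue_top (a point): centre of the top face of the blue key, a round spring key 26 across in a black housing; the four keys stand in a row on the ledge, 52 apart and 135 in front of the safe's origin, in an order that changes from start to start. Its top is 84 above the worktop, 10 proud of its housing (42 across); pressed straight down
- key_blue (a joint): travel of the blue key in m: 0 up, 0.006 fully down, which takes about 5 N; springs back when released
- key_yellow_top (a point): centre of the top face of the yellow key, a round spring key 26 across in a black housing; the four keys stand in a row on the ledge, 52 apart and 135 in front of the safe's origin, in an order that changes from start to start. Its top is 84 above the worktop, 10 proud of its housing (42 across); pressed straight down
- key_yellow (a joint): travel of the yellow key in m: 0 up, 0.006 fully down, which takes about 5 N; springs back when released
- key_green_top (a point): centre of the top face of the green key, a round spring key 26 across in a black housing; the four keys stand in a row on the ledge, 52 apart and 135 in front of the safe's origin, in an order that changes from start to start. Its top is 84 above the worktop, 10 proud of its housing (42 across); pressed straight down
- key_green (a joint): travel of the green key in m: 0 up, 0.006 fully down, which takes about 5 N; springs back when released
- key_red_top (a point): centre of the top face of the red key, a round spring key 26 across in a black housing; the four keys stand in a row on the ledge, 52 apart and 135 in front of the safe's origin, in an order that changes from start to start. Its top is 84 above the worktop, 10 proud of its housing (42 across); pressed straight down
- key_red (a joint): travel of the red key in m: 0 up, 0.006 fully down, which takes about 5 N; springs back when released
- mug_1: bystander, to be left alone: white mug, 97 tall (mm). Origin under its centre
- bowl_1: bystander, to be left alone: large beige bowl, 220 across, 107 tall (mm). Origin under its centre
- oil_bottle: bystander, to be left alone: dark green oil bottle, 69 across, 244 tall (mm). Origin under its centre
- pepper_mill: bystander, to be left alone: glass pepper mill with black head, 43 across, 132 tall (mm). Origin under its centre
- spice_jar: bystander, to be left alone: spice jar with red cap, 45 across, 106 tall (mm). Origin under its centre

How it is judged:
On the way, in this order (a step that is already met when the one before it is completed fails the run):
1. the blue key alone pressed down (over 4 of its 6 mm), the lid shut (value of joint key_blue above 0.004 m and value of joint each of key_yellow, key_green, key_red below 0.0015 m and value of joint lid below 0.06 rad), for 0.05 s.
2. the yellow key alone pressed down (over 4 of its 6 mm), the lid shut (value of joint key_yellow above 0.004 m and value of joint each of key_blue, key_green, key_red below 0.0015 m and value of joint lid below 0.06 rad), for 0.05 s.
3. the green key alone pressed down (over 4 of its 6 mm), the lid shut (value of joint key_green above 0.004 m and value of joint each of key_blue, key_yellow, key_red below 0.0015 m and value of joint lid below 0.06 rad), for 0.05 s.
4. the lid held at 45 degrees (within 7), still, with the fingers on its handle, all keys up (value of joint lid between 0.66 and 0.91 rad and velocity of joint lid between -0.1 and 0.1 rad/s and (contact force between the fingers and lid_c6 above 0.5 N or contact force between the fingers and lid_c7 above 0.5 N) and value of joint each of key_blue, key_yellow, key_green, key_red below 0.0015 m), for 0.5 s.
At the end, for the whole second after the job is handed in: The program finishes while holding: lid at 45 degrees within about 7 (0.66 to 0.91 rad), moving slower than 0.1 rad/s, the fingers bearing on its T-handle with over 0.5 N, all four keys up (all of step 4); the arm keeps its last pose, push and grip.
It fails at once if the red key pressed (over 3 mm) (value of joint key_red above 0.003 m).
It fails at once if the mug, bowl, bottle, mill or spice jar moved more than 30 mm (distance of any of mug_1, bowl_1, oil_bottle, pepper_mill, spice_jar from where it was at the start of the episode above 0.03 m).
It also fails if it takes over 58 s, if anything falls off the work surface, if the arm or the gripper's body presses on something with over 40 N, if the wrist force passes 120 N, or if a joint passes its speed limit or range.

ROBOT

A 6-joint arm with a two-finger parallel gripper is mounted at the origin on a cart in front of the work surface, level with it; the furniture and walls round the work are solid. World frame = base frame: x ahead of the robot, y to its left, z up, the work surface at z = 0. Lengths are in m, angles in rad, forces in N, time in s.
With the tool pointing down it reaches from about 0.375 to 0.9 m from the base axis. Payload 3.1 kg.
Tool frame: the origin (TCP) lies between the finger pads; the fingertips stand manip.finger_overhang ahead of it and the grasp point (between the pads) lies 5 mm behind it (manip.finger_overhang is the distance from the TCP to the fingertips, in m); z points along the fingers, y is the line along which they close (so a half turn about z gives the same grasp; the last joint's range is limited). The gripper opens to 85 mm and grips with 20 to 120 N. Pads are 22 mm wide; open, the fingers measure 114 mm over their backs; the gripper's body (76 mm by 85 mm) begins 54 mm behind the grasp point. The pads swing forward as they close: fully open they stand 13 mm farther back than shut.
Start: joints at [-1.419, 0.527, 1.433, -0, 1.181, -0.178], TCP at [0.203, -0.591, 0.245] pointing down, gripper open.
Joint ranges: [-3.08, 3.08], [-0.75, 2.2], [0.22, 2.44], [-1.43, 4.57], [0, 2.65], [-2.85, 2.85]. Speed limits (rad/s): [2.79, 2.79, 3.14, 3.14, 3.14, 3.14].

INTERFACE

Orientations are given as a unit quaternion [x, y, z, w].
In Python, from station import manip gives the robot as it stands.
- The arm moves only by the tool drive_tool, never from a script. Its argument "plan" is a list of rows, each a list of 7 numbers: the shift along the tool's x, y, z in m, then the turn, a rotation vector about the tool's x, y, z in degrees, then the opening, from -1 (shut) to 1 (fully open). In form: [[x, y, z, wx, wy, wz, gripper], ...]. A call has 1 to 10 rows; each row shifts and turns the commanded pose from where the row before left it, along the tool's axes as they then stand; what a row does not reach is not made up. A row lasts 1/10 s, in which the tool goes at most 50 mm and 8.59 degrees, less where a joint would pass 70% of its speed; a pose out of reach is approached as far as the arm can. A call is refused whole if a number of a shift passes 0.05 or a number of a turn 8.59, either way. A call with a gripper value outside its range is refused whole. The fingers move at their own pace and stop on an object; "newtons" is the grip in N (left out, the last holds). Time passes only in rows, so rows that do not move let the fingers close. It gives the time, the measured TCP pose, the force, the opening and the grip force at its end, in the units of the state.
- manip.sense(): the state, without advancing time (a new reading comes with each control period).
- manip.snapshot(name): name is "side" or "top"; returns a dict with "image" (480x640x3 uint8, red, green, blue), "z_map" (480x640 float32, m along the optical axis (not along the pixel's ray), 0 where there is no reading), "fov_y" (degrees; the focal length in pixels is half the picture's height over the tangent of half this angle, whatever the lens; pixels are square), "cx", "cy" (the principal point, pixels), "k1" (the pictures are not rectified: a ray, as slopes to the right and down, at radius r is drawn at 1 + k1 r^2 times it, then the intrinsics apply), "extrinsics" (4x4, takes a point from camera to world coordinates). Camera axes: x right, y up, looking along -z (the intrinsics and any distortion apply to the point x, -y, -z); pixel columns grow to the right and rows downward; lengths in m; the calibration is good to about 2 mm. A picture is of the moment at which its call begins.
- manip.sign_off(): hands the job in; it is judged then, once.
The state is a dict: "t": time; "q": joint angles; "qd": joint speeds; "tau": joint torques, N m; "tcp_pos": TCP position; "tool_rot": TCP orientation; "force": force on the tool from outside, world axes, zero at the start; "ft_torque": the same for the moment, N m; "finger_gap": opening from 0.0 (shut) to 1.0 (fully open); "gripper_force": force on a finger pad.
Only numpy, scipy, OpenCV 4.12 (cv2) and the standard library are available. Lean on these libraries where they do the work, as an engineer would, in place of code of your own. Each camera call takes 0.05 s, during which the arm holds its last target. There are 200 camera calls.

## Working session

There is one attempt and no reset: what is moved stays moved. The work goes in short steps, Python scripts to look and compute and a tool call to move; the robot and the scene stay as the last step left them, time stands still between calls to the robot, and variables do not carry over. Pictures are saved under pics/ and viewed, at most 10 in all, crops included, and the job is handed in when it is done.

Besides the shell and the picture viewer there is one more tool, called as a command line: name --pt "numbers of a row" for each row, then --argument value for the rest. drive_tool: Moves the arm, as the interface text tells. Its arguments: {"type":"object","properties":{"plan":{"type":"array"},"newtons":{"type":"number"}},"required":["plan"]}

```bash
mkdir -p pics; cat > h.py <<'E'
import numpy as np, cv2
from station import manip
def snap(n):
    return manip.snapshot(n)
def K(s):
    f=240/np.tan(np.radians(s["fov_y"])/2); return np.array([[f,0,s["cx"]],[0,f,s["cy"]],[0,0,1]]), np.array([s["k1"],0,0,0,0.])
def ray(s,uv):
    k,d=K(s); p=cv2.undistortPointsIter(np.array([[uv]],float),k,d,None,None,(3,50,1e-10))[0,0]
    E=np.array(s["extrinsics"]); return E[:3,3],E[:3,:3]@np.array([p[0],-p[1],-1.])
def plane(s,uv,z):
    o,r=ray(s,uv); return o+r*(z-o[2])/r[2]
def depth(s,uv):
    o,r=ray(s,uv); u,v=map(int,np.round(uv)); return o+r*s["z_map"][v,u]
E
python3 - <<'E'
from h import *
print(manip.finger_overhang, manip.sense())
for n in("side","top"):
    s=snap(n); cv2.imwrite(f"pics/{n}0.png",s["image"][:,:,::-1]); print(n,s["fov_y"],s["k1"],s["extrinsics"])
E
```

```text
0.014 {'t': 0.0, 'q': array([-1.41850655e+00,  5.28457279e-01,  1.43392868e+00,  2.82985229e-05,
        1.18138121e+00, -1.78486101e-01]), 'qd': array([ 0.00026995, -0.00058593, -0.00110543,  0.00073042, -0.00084279,
       -0.00040216]), 'tau': array([ 4.74012450e-04, -4.42347050e+01, -1.78026241e+01,  8.16370800e-06,
        8.46911338e-03, -3.55904405e-06]), 'tcp_pos': array([ 0.20292191, -0.59040792,  0.24433065]), 'tool_rot': array([ 9.86354865e-01,  1.64629580e-01,  2.73235872e-05, -1.08699032e-03]), 'force': array([-0.60873479, -0.28305789,  1.11835832]), 'ft_torque': array([-0.0289997 , -0.08211874,  0.04648308]), 'gripper_force': 0.0, 'finger_gap': 1.00177455897847}
side 49.96635548203548 -0.1132067129763561 [[ 0.9975154   0.01891113 -0.06786304  0.44623755]
 [-0.06787446  0.51601127 -0.85388841 -1.35744021]
 [ 0.0188701   0.85637301  0.51601278  0.93983251]
 [ 0.          0.          0.          1.        ]]
top 53.489787086672436 0.02542599953878589 [[-0.27045041  0.76682713 -0.58209341 -0.32231522]
 [-0.96272453 -0.21808328  0.16000364  0.26769058]
 [-0.00424971  0.60366865  0.797224    1.29522644]
 [ 0.          0.          0.          1.        ]]
```

View pics/side0.png

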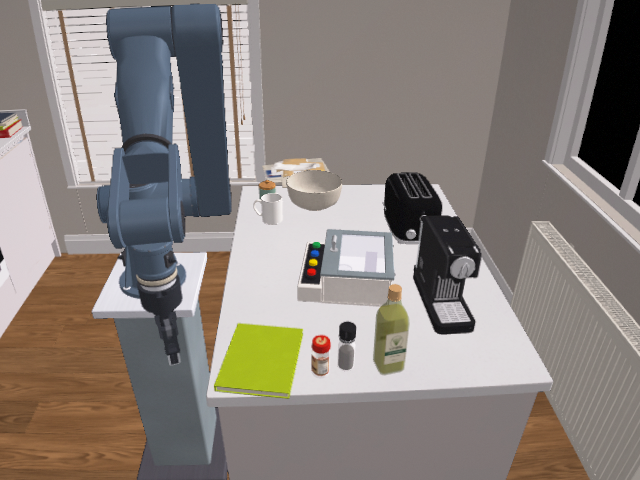

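View pics/top0.png

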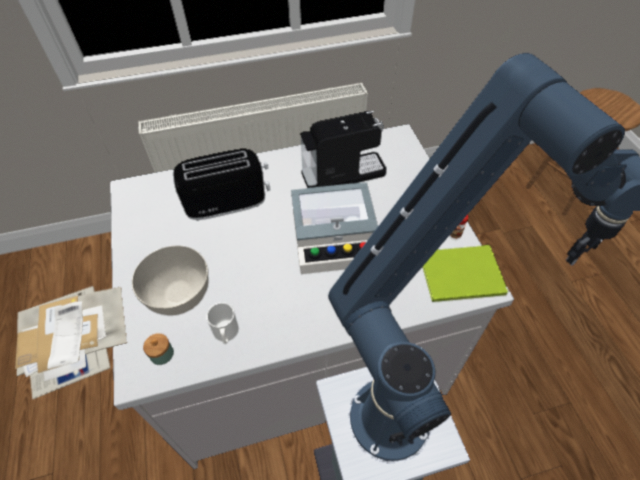

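Both views show the safe mid-worktop. In the side view the keys are green (316,245), blue (315,253), yellow (313,263) and red (311,272), with the handle near (334,240). In the top view they run from x=315 to 362 at row ~248, with the handle near (340,222). The bottle, mill and jar stand to the right (-y).

```bash
python3 - <<'E'
from h import *
R={"side":(300,235,325,282),"top":(300,238,372,258)}
for n in R:
    s=snap(n); hsv=cv2.cvtColor(s["image"],cv2.COLOR_RGB2HSV); a,b,c,d=R[n]
    for nm,lo,hi in(("green",45,80),("blue",100,130),("yellow",20,35),("red",170,185)):
        H=hsv[...,0].astype(int); H=np.where(H<10,H+180,H)
        m=((H>=lo)&(H<=hi)&(hsv[...,1]>130)&(hsv[...,2]>80)); z=np.zeros_like(m); z[b:d,a:c]=m[b:d,a:c]
        nl,lab,st,ce=cv2.connectedComponentsWithStats(z.astype(np.uint8))
        if nl<2: print(n,nm,'none');continue
        i=1+np.argmax(st[1:,4]); uv=ce[i]; print(n,nm,uv.round(1),st[i,4],plane(s,uv,.084).round(4),depth(s,uv).round(4))
    x,y,w,h=(295,225,110,85) if n=="side" else (280,175,110,100)
    cv2.imwrite(f"pics/{n}c.png",cv2.resize(s["image"][y:y+h,x:x+w,::-1],None,fx=7 if n=="side" else 6,fy=7 if n=="side" else 6,interpolation=cv2.INTER_CUBIC)[:600,:800])
E
```

```text
side green [316.4 244.6] 42 [0.5221 0.0525 0.084 ] [0.5224 0.0575 0.081 ]
side blue [314.5 253. ] 52 [0.5138 0.0022 0.084 ] [0.5137 0.     0.0854]
side yellow [312.9 261.9] 59 [ 0.5066 -0.0486  0.084 ] [ 0.5066 -0.048   0.0836]
side red [311.1 271.5] 62 [ 0.4991 -0.0999  0.084 ] [ 0.4991 -0.102   0.0855]
top green [314.6 250.8] 44 [0.5197 0.0613 0.084 ] [0.5191 0.0615 0.0849]
top blue [331.  248.9] 53 [0.5125 0.01   0.084 ] [0.508  0.0114 0.0906]
top yellow [347.3 247.3] 61 [ 0.5045 -0.041   0.084 ] [ 0.5031 -0.0405  0.0861]
top red [361.3 244.5] 23 [ 0.5028 -0.0867  0.084 ] [ 0.502  -0.0864  0.0852]
```

View pics/sidec.png

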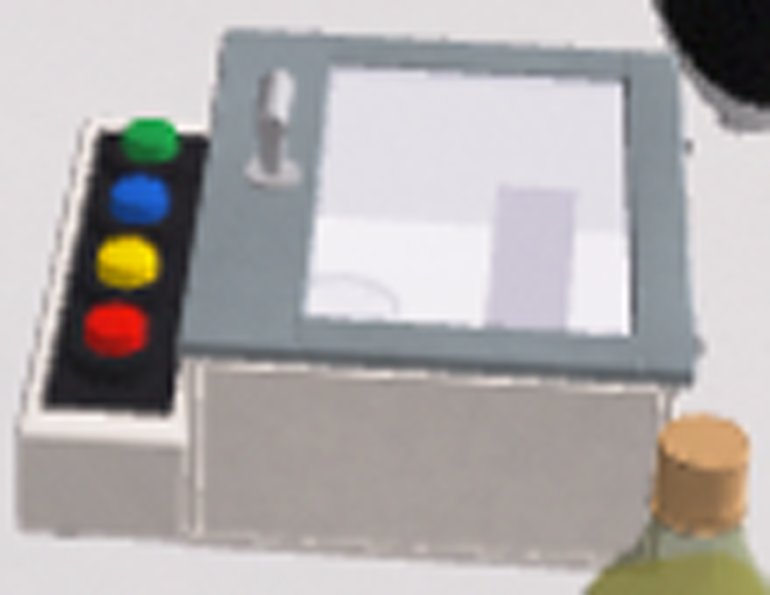

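View pics/topc.png

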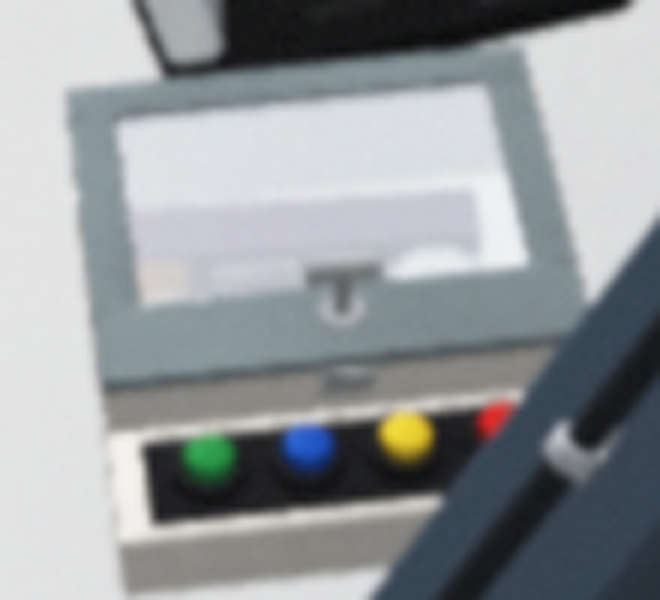

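Crops: the keys match the colours I masked. The handle bar is centred at about (334.4,240) in the side view and (337,220) in the top view. Next I fit the safe's pose and check the handle and lid corners against it.

```bash
cat >> h.py <<'E'
from scipy.spatial.transform import Rotation as Ro
X=np.array([.989,-.149,0]); X/=np.linalg.norm(X); Y=np.array([-X[1],X[0],0]); Z=np.array([0,0,1.])
O=np.array([.5098,-.0155,0])+.135*X
Rd=np.column_stack([X,-Y,-Z])
def S(x,y,z): return O+x*X+y*Y+z*Z
def proj(s,p):
    k,d=K(s); E=np.array(s["extrinsics"]); c=E[:3,:3].T@(p-E[:3,3]); 
    return cv2.projectPoints(np.array([[c[0],-c[1],-c[2]]]),np.zeros(3),np.zeros(3),k,d)[0][0,0].round(1)
def go(p,R=Rd):
    s=manip.sense(); T=Ro.from_quat(s["tool_rot"]); 
    print("t",round(s["t"],2),"tcp",s["tcp_pos"].round(4),"tool shift mm",(T.inv().apply(p-s["tcp_pos"])*1000).round(1),"turn deg",np.degrees((T.inv()*Ro.from_matrix(R)).as_rotvec()).round(2),"F",s["force"].round(1),"gap",round(s["finger_gap"],3),"gf",s["gripper_force"])
E
python3 - <<'E'
from h import *
a=snap("side");b=snap("top")
print("handle",S(-.074,0,.147),"plane side",plane(a,(334.4,240),.147),"top",plane(b,(337.2,220),.147))
for nm,p in dict(barL=S(-.074,.02,.147),barR=S(-.074,-.02,.147),lidFL=S(-.105,.131,.11),lidFR=S(-.105,-.131,.11),lidRL=S(.106,.131,.11),lidRR=S(.106,-.131,.11),blue=S(-.135,.026,.084)).items():
    u=proj(a,p);v=proj(b,p); print(nm,u,v,"crop",((u-(295,225))*7).round(),((v-(280,175))*6).round())
print("pts",[plane(a,uv,.0).round(2) for uv in((321,373),(346,366),(391,368))])
go(S(-.135,.026,.2))
E
```

```text
handle [ 0.57011929 -0.02458754  0.147     ] plane side [ 0.57222336 -0.02654113  0.147     ] top [ 0.57029362 -0.02633144  0.147     ]
barL [334.1 236.4] [330.3 220.8] crop [274.  80.] [302. 275.]
barR [333.2 243.1] [343.  219.5] crop [267. 127.] [378. 267.]
lidFL [326.8 228.6] [296.2 239.5] crop [223.  25.] [ 97. 387.]
lidFR [319.2 273.6] [379. 231.] crop [169. 340.] [594. 336.]
lidRL [391.3 232.3] [290.5 190. ] crop [674.  51.] [63. 90.]
lidRR [393.5 278.1] [366.9 182.7] crop [690. 372.] [521.  46.]
blue [314.3 251.6] [330.8 248.7] crop [135. 186.] [305. 442.]
pts [array([ 0.51, -0.43,  0.  ]), array([ 0.58, -0.41,  0.  ]), array([ 0.69, -0.42,  0.  ])]
t 0.3 tcp [ 0.203  -0.5909  0.245 ] tool shift mm [ 489.1 -467.5   45.3] turn deg [-4.000e-02  1.000e-02  2.752e+01] F [ 0.   0.3 -0.2] gap 0.997 gf 0.0
```

```bash
sed -i 's/^Rd=/O=O+np.array([.001,-.002,0])\nRd=/' h.py
```

drive_tool --pt "0.035 -0.033 -0.005 0 0 0 -1" --pt "0.035 -0.033 0 0 0 0 -1" --pt "0.035 -0.033 0 0 0 0 -1" --pt "0.035 -0.033 0 0 0 0 -1" --pt "0.035 -0.033 0 0 0 0 -1" --pt "0.035 -0.033 0 0 0 0 -1" --pt "0.035 -0.033 0 0 0 0 -1" --pt "0.035 -0.033 0 0 0 0 -1" --pt "0.035 -0.033 0 0 0 0 -1" --pt "0.035 -0.033 0 0 0 0 -1" --newtons 40

```text
t: 1.3
tcp_pos: [0.4276, -0.1636, 0.2506]
tool_rot: [0.986, 0.164, 0.0, 0.0]
force: [0.9, -0.4, 0.2]
finger_gap: 0.002
gripper_force: 0.0
```

drive_tool --pt "0.035 -0.033 0 0 0 0 -1" --pt "0.035 -0.033 0 0 0 0 -1" --pt "0.035 -0.033 0 0 0 0 -1" --pt "0.03 -0.03 0 0 0 0 -1" --pt "0 0 0.01 0 0 7 -1" --pt "0 0 0.01 0 0 7 -1" --pt "0 0 0.01 0 0 7 -1" --pt "0 0 0.01 0 0 6.5 -1" --pt "0 0 0 0 0 0 -1" --pt "0 0 0 0 0 0 -1"

```text
t: 2.3
tcp_pos: [0.5127, 0.0005, 0.2104]
tool_rot: [0.997, -0.073, -0.0, -0.0]
force: [-0.1, 0.0, 1.5]
finger_gap: -0.006
gripper_force: 0.0
```

```bash
python3 -c "
from h import *
go(S(-.135,.026,.11))"
```

```text
t 2.3 tcp [5.127e-01 5.000e-04 2.104e-01] tool shift mm [  0.8  -7.9 100.4] turn deg [-0.    0.01  0.16] F [-0.1  0.   1.5] gap -0.006 gf 0.0
```

drive_tool --pt "0.001 -0.008 0.03 0 0 0 -1" --pt "0 0 0.04 0 0 0 -1" --pt "0 0 0.025 0 0 0 -1" --pt "0 0 0 0 0 0 -1" --pt "0 0 0 0 0 0 -1"

```text
t: 2.8
tcp_pos: [0.5154, 0.0081, 0.1159]
tool_rot: [0.997, -0.074, 0.0, 0.0]
force: [0.3, -0.1, -0.1]
finger_gap: 0.001
gripper_force: 0.0
```

```bash
python3 - <<'E'
from h import *
go(S(-.135,.026,.11))
s=snap("side"); x,y,w,h=280,200,110,85
cv2.imwrite("pics/hover.png",cv2.resize(s["image"][y:y+h,x:x+w,::-1],None,fx=6,fy=6,interpolation=cv2.INTER_CUBIC))
E
```

```text
t 2.8 tcp [0.5154 0.0081 0.1159] tool shift mm [-0.8  0.   5.9] turn deg [ 0.   -0.04  0.07] F [ 0.3 -0.1 -0.1] gap 0.001 gf 0.0
```

View pics/hover.png

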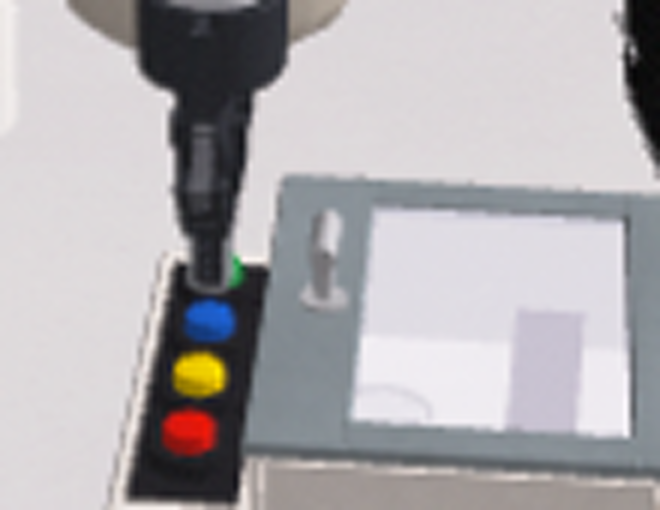

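The closed fingertips, at crop (209,285), hover directly above the blue key at (209,320), with the expected ~18 mm gap. I'll press now.

drive_tool --pt "-0.001 0 0.01 0 0 0 -1" --pt "0 0 0.006 0 0 0 -1" --pt "0 0 0.004 0 0 0 -1" --pt "0 0 0.002 0 0 0 -1" --pt "0 0 0 0 0 0 -1"

```text
t: 3.35
tcp_pos: [0.5141, 0.0084, 0.0935]
tool_rot: [0.997, -0.074, 0.0, 0.0]
force: [-0.3, 0.8, 4.3]
finger_gap: -0.001
gripper_force: 2.0
```

drive_tool --pt "0 0 0.002 0 0 0 -1" --pt "0 0 0.001 0 0 0 -1" --pt "0 0 0 0 0 0 -1"

```text
t: 3.65
tcp_pos: [0.5141, 0.0084, 0.0919]
tool_rot: [0.997, -0.074, 0.001, 0.0]
force: [-2.3, -0.5, 14.5]
finger_gap: 0.002
gripper_force: 7.3
```

Force rose to 14.5 N at 6 mm of travel, so blue is fully down. Next is yellow.

drive_tool --pt "0 0 -0.025 0 0 0 -1" --pt "0 0 0 0 0 0 -1" --pt "0 0.026 0 0 0 0 -1" --pt "0 0.026 0 0 0 0 -1" --pt "0 0 0 0 0 0 -1" --pt "0 0 0 0 0 0 -1"

```text
t: 4.25
tcp_pos: [0.5057, -0.0431, 0.1147]
tool_rot: [0.997, -0.075, -0.001, -0.0]
force: [-0.3, 0.2, 0.1]
finger_gap: 0.002
gripper_force: 0.0
```

```bash
python3 -c "
from h import *
go(S(-.135,-.026,.092))"
```

```text
t 4.25 tcp [ 0.5057 -0.0431  0.1147] tool shift mm [ 1.3 -0.1 22.7] turn deg [-0.03  0.07 -0.07] F [-0.3  0.2  0.1] gap 0.002 gf 0.0
```

drive_tool --pt "0.001 0 0.01 0 0 0 -1" --pt "0 0 0.007 0 0 0 -1" --pt "0 0 0.004 0 0 0 -1" --pt "0 0 0.003 0 0 0 -1" --pt "0 0 0 0 0 0 -1" --pt "0 0 0 0 0 0 -1"

```text
t: 4.85
tcp_pos: [0.507, -0.0424, 0.092]
tool_rot: [0.997, -0.074, 0.0, -0.0]
force: [-1.0, 1.6, 9.1]
finger_gap: -0.007
gripper_force: 4.5
```

Yellow has bottomed at 9 N. Green is next: raise well clear of blue, then shift 104 mm.

drive_tool --pt "0 0 -0.025 0 0 0 -1" --pt "0 0 0 0 0 0 -1" --pt "0 -0.035 0 0 0 0 -1" --pt "0 -0.035 0 0 0 0 -1" --pt "0 -0.034 0 0 0 0 -1" --pt "0 0 0 0 0 0 -1" --pt "0 0 0 0 0 0 -1"

```text
t: 5.55
tcp_pos: [0.522, 0.0605, 0.1155]
tool_rot: [0.997, -0.073, -0.001, 0.0]
force: [-0.6, -0.1, -0.7]
finger_gap: 0.003
gripper_force: 0.0
```

```bash
python3 -c "
from h import *
go(S(-.135,.078,.092))"
```

```text
t 5.55 tcp [0.522  0.0605 0.1155] tool shift mm [ 0.6  0.8 23.5] turn deg [0.02 0.07 0.16] F [-0.6 -0.1 -0.7] gap 0.003 gf 0.0
```

drive_tool --pt "0.001 0.001 0.01 0 0 0 -1" --pt "0 0 0.007 0 0 0 -1" --pt "0 0 0.004 0 0 0 -1" --pt "0 0 0.004 0 0 0 -1" --pt "0 0 0 0 0 0 -1" --pt "0 0 0 0 0 0 -1"

```text
t: 6.15
tcp_pos: [0.5232, 0.0576, 0.092]
tool_rot: [0.997, -0.075, -0.0, 0.001]
force: [-2.0, -2.5, 8.8]
finger_gap: 0.003
gripper_force: 4.3
```

Green has bottomed as well. I raise, open, and go over the handle.

drive_tool --pt "0 0 -0.04 0 0 0 -1" --pt "0 0 -0.05 0 0 0 1" --pt "0 0 -0.03 0 0 0 1" --pt "0.03 0.039 0 0 0 0 1" --pt "0.031 0.039 0 0 0 0 1" --pt "0 0 0 0 0 0 1" --pt "0 0 0 0 0 0 1"

```text
t: 6.85
tcp_pos: [0.5719, -0.0289, 0.2106]
tool_rot: [0.997, -0.076, -0.001, -0.0]
force: [-1.1, 0.1, 0.2]
finger_gap: 0.991
gripper_force: 0.0
```

```bash
python3 - <<'E'
from h import *
go(S(-.074,0,.142))
for n,(x,y,w,h) in dict(side=(280,190,130,100)).items():
    s=snap(n)
    cv2.imwrite(f"pics/over_{n}.png",cv2.resize(s["image"][y:y+h,x:x+w,::-1],None,fx=6,fy=6,interpolation=cv2.INTER_CUBIC))
E
```

```text
t 6.85 tcp [ 0.5719 -0.0289  0.2106] tool shift mm [-1.  -2.1 68.6] turn deg [-0.03  0.08 -0.16] F [-1.1  0.1  0.2] gap 0.991 gf 0.0
```

View pics/over_side.png

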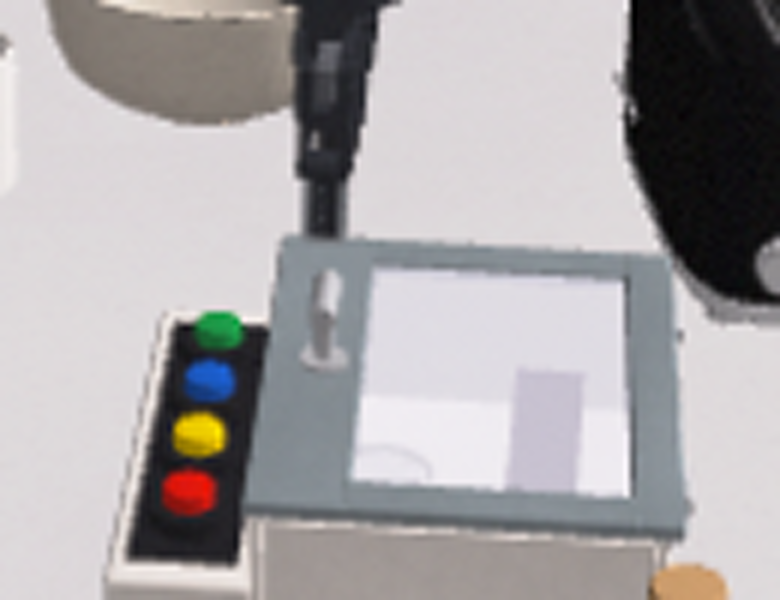

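The open fingers, at crop x≈324, line up with the bar at x≈326. All keys are up and the lid is shut. I descend and pinch.

drive_tool --pt "-0.001 -0.002 0.03 0 0 0 1" --pt "0 0 0.025 0 0 0 1" --pt "0 0 0.012 0 0 0 1" --pt "0 0 0 0 0 0 1" --pt "0 0 0 0 0 0 1" --newtons 40

```text
t: 7.4
tcp_pos: [0.5715, -0.0249, 0.1447]
tool_rot: [0.997, -0.074, 0.0, -0.0]
force: [0.0, -0.2, 0.4]
finger_gap: 1.003
gripper_force: 0.0
```

drive_tool --pt "0 0 0 0 0 0 -1" --pt "0 0 0 0 0 0 -1" --pt "0 0 0 0 0 0 -1" --pt "0 0 0 0 0 0 -1" --pt "0 0 0 0 0 0 -1"

```text
t: 7.9
tcp_pos: [0.5719, -0.0253, 0.1454]
tool_rot: [0.997, -0.075, 0.001, -0.0]
force: [-0.6, 2.0, 6.1]
finger_gap: 0.451
gripper_force: 40.2
```

```bash
python3 - <<'E'
from h import *
go(S(-.074,0,.142))
H=np.array([-.18,.047])
p0=H
for a in range(5,50,5):
    c,s=np.cos(np.radians(a)),np.sin(np.radians(a)); p=np.array([c*H[0]+s*H[1],-s*H[0]+c*H[1]]); print(a,((p-p0)*1000).round(1)); p0=p
E
```

```text
t 7.9 tcp [ 0.5719 -0.0253  0.1454] tool shift mm [-0.6  1.4  3.3] turn deg [-0.03 -0.09  0.  ] F [-0.6  2.   6.1] gap 0.451 gf 40.23247539997101
5 [ 4.8 15.5]
10 [ 6.1 15. ]
15 [ 7.4 14.4]
20 [ 8.6 13.7]
25 [ 9.8 12.9]
30 [10.9 12. ]
35 [11.9 11. ]
40 [12.8 10. ]
45 [13.6  8.8]
```

Gripped: the gap is about 39 mm at 40 N. I lift along the arc.

drive_tool --pt "0.0022 0 -0.0078 0 0 0 -1" --pt "0.0026 0 -0.0077 0 0 0 -1" --pt "0.003 0 -0.0075 0 0 0 -1" --pt "0.0031 0 -0.0075 0 0 0 -1" --pt "0.0036 0 -0.0072 0 0 0 -1" --pt "0.0038 0 -0.0072 0 0 0 -1" --pt "0 0 0 0 0 0 -1"

```text
t: 8.6
tcp_pos: [0.5901, -0.028, 0.1903]
tool_rot: [0.997, -0.075, 0.0, -0.0]
force: [1.8, 3.5, -5.9]
finger_gap: 0.454
gripper_force: 40.8
```

```bash
python3 - <<'E'
from h import *
go(S(-.074,0,.145)+.0183*X+.0449*Z)
s=snap("side"); x,y,w,h=280,170,130,100
cv2.imwrite(f"pics/lift.png",cv2.resize(s["image"][y:y+h,x:x+w,::-1],None,fx=6,fy=6,interpolation=cv2.INTER_CUBIC))
E
```

```text
t 8.6 tcp [ 0.5901 -0.028   0.1903] tool shift mm [-0.7  1.4  0.3] turn deg [-0.02 -0.06  0.02] F [ 1.8  3.5 -5.9] gap 0.454 gf 40.834801197052
```

View pics/lift.png

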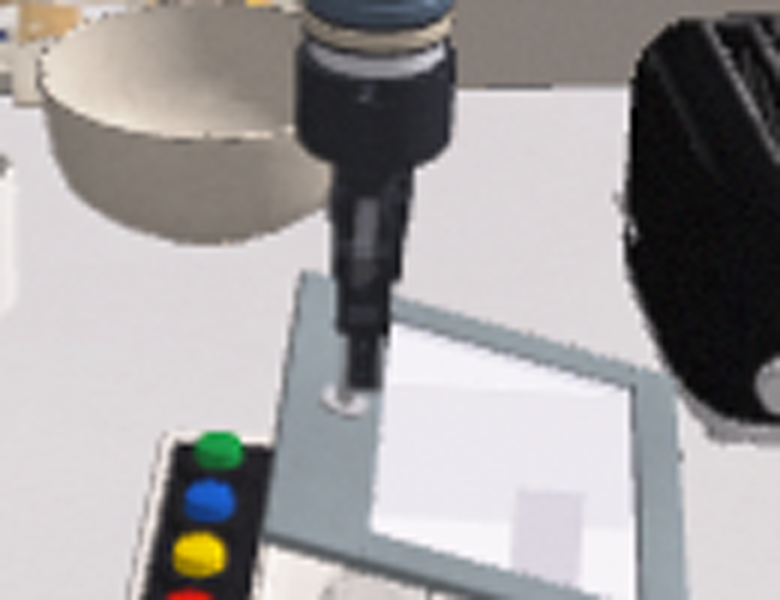

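The lid is rising with the fingers on the handle at crop (362,380). It is at about 15 degrees with low forces, so I carry on to 45.

drive_tool --pt "0.0042 0 -0.0069 0 0 0 -1" --pt "0.0044 0 -0.0068 0 0 0 -1" --pt "0.0048 0 -0.0065 0 0 0 -1" --pt "0.005 0 -0.0064 0 0 0 -1" --pt "0.0053 0 -0.0061 0 0 0 -1" --pt "0.0056 0 -0.0059 0 0 0 -1" --pt "0 0 0 0 0 0 -1"

```text
t: 9.35
tcp_pos: [0.6193, -0.0323, 0.2291]
tool_rot: [0.997, -0.074, 0.001, -0.0]
force: [0.9, 5.0, -4.4]
finger_gap: 0.454
gripper_force: 41.3
```

drive_tool --pt "0.0058 0 -0.0056 0 0 0 -1" --pt "0.0061 0 -0.0054 0 0 0 -1" --pt "0.0063 0 -0.0052 0 0 0 -1" --pt "0.0065 0 -0.0048 0 0 0 -1" --pt "0.0067 0 -0.0046 0 0 0 -1" --pt "0.0069 0 -0.0042 0 0 0 -1" --pt "0 0 0 0 0 0 -1" --pt "0 0 0 0 0 0 -1" --pt "0 0 0 0 0 0 -1"

```text
t: 10.25
tcp_pos: [0.6564, -0.0377, 0.2581]
tool_rot: [0.997, -0.074, -0.0, -0.0]
force: [-0.4, 5.3, -2.9]
finger_gap: 0.461
gripper_force: 42.0
```

```bash
python3 - <<'E'
from h import *
go(S(-.074,0,.145)+.0859*X+.1133*Z)
s=snap("side"); x,y,w,h=280,150,130,100
for a in (38,45,52):
    a=np.radians(a); f=lambda yy,l:S(.106-l*np.cos(a)+.01*np.sin(a),yy,.1+l*np.sin(a)+.01*np.cos(a))
    print(np.degrees(a).round(),[((proj(s,f(yy,.211))-(x,y))*6).round() for yy in(.131,-.131)])
cv2.imwrite(f"pics/up.png",cv2.resize(s["image"][y:y+h,x:x+w,::-1],None,fx=6,fy=6,interpolation=cv2.INTER_CUBIC))
E
```

```text
t 10.25 tcp [ 0.6564 -0.0377  0.2581] tool shift mm [-0.1  1.7 -0.2] turn deg [-0.05  0.06  0.03] F [-0.4  5.3 -2.9] gap 0.461 gf 42.00713932514191
38.0 [array([384., 266.]), array([353., 517.])]
45.0 [array([420., 236.]), array([394., 484.])]
52.0 [array([460., 210.]), array([440., 455.])]
```

View pics/up.png

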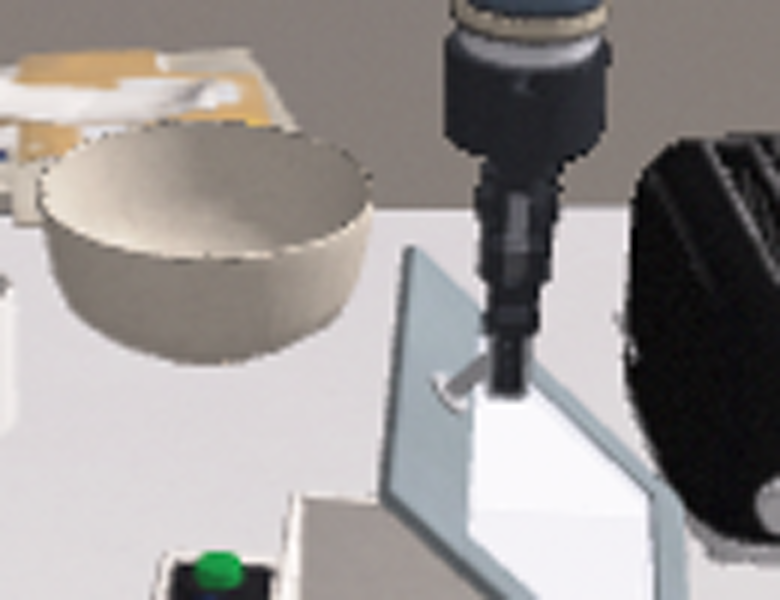

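The lid's front corners are at crop (410,245) and (383,490), which is about 43–44°, and the fingers hold the handle. I hold a moment longer, then hand in.

drive_tool --pt "0.001 0 -0.001 0 0 0 -1" --pt "0 0 0 0 0 0 -1" --pt "0 0 0 0 0 0 -1" --pt "0 0 0 0 0 0 -1" --pt "0 0 0 0 0 0 -1" --pt "0 0 0 0 0 0 -1" --pt "0 0 0 0 0 0 -1" --pt "0 0 0 0 0 0 -1" --pt "0 0 0 0 0 0 -1" --pt "0 0 0 0 0 0 -1"

```text
t: 11.3
tcp_pos: [0.6574, -0.0378, 0.2587]
tool_rot: [0.997, -0.074, -0.001, -0.001]
force: [0.9, 4.1, -5.0]
finger_gap: 0.456
gripper_force: 41.8
```

```bash
python3 -c "
from h import *
go(S(0,0,0)); print(manip.sign_off())"
```

```text
t 11.3 tcp [ 0.6574 -0.0378  0.2587] tool shift mm [-12.6   2.  258.7] turn deg [-0.05  0.07  0.03] F [ 0.9  4.1 -5. ] gap 0.456 gf 41.84370160102844
the job is handed in; nothing more can be done
None
```

I pressed blue, yellow and green fully down in order without going near red, then raised the lid by its T-handle to about 44° and handed the job in at 11.3 s while still holding it; the sign-off returned no verdict.

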